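# Fit up two square tubes for tacking

## Task

Line up the two equal square tubes for welding: push the loose second tube flat against the long fence of the blue squaring stop, behind the first tube, then slide it along the fence so that it butts end to end against the first tube and drives that hard against the end stop. Only push gently with the fingertips from outside, never taking a tube between the fingers or lifting it, and leave the other things where they lie.

Things in the scene. Friction and masses are not known exactly. Their poses are not given: they have to be found in the camera images.
- squaring_stop: blue steel L-shaped stop, fixed; place and yaw vary. Origin: inside corner, at worktop level; z up. Fence: from the corner along -y for 260 mm, working face x = 0 (facing -x), 32 mm high; 43 mm deep behind it, the rear a flange with screw heads 15 mm high. End stop: block at y = 0 to 25 mm, x = -62 to 0 mm, 30 mm high (37 with screw heads), working face y = 0 (facing -y).
- first_tube: grey steel square tube offcut, 38 x 38 mm section, 85 mm long, about 0.3 kg, loose, lying along the fence with its side at the fence face and its end a gap (12 to 30 mm) short of the end stop. Origin: centre of its underside; y along the tube, z up.
- second_tube: second grey steel square tube offcut of the same size and weight, loose on the worktop on the -x side of the fence, askew by up to 0.35 rad, farther from the end stop than the first tube, with free fence straight ahead of it. Origin: centre of its underside; y along the tube, z up.
- short_offcut: bystander: short grey square tube offcut, 32 x 32 x 48 mm long, beyond the end stop. Origin: centre of its underside
- marker: bystander: white paint marker with yellow cap, 137 mm long, 19 mm thick, behind the fence. Origin: centre of its underside
- coupon: bystander: grey steel coupon with a weld bead, 50 x 50 x 13 mm, on the robot's side of the first tube. Origin: centre of its underside
- bolt: bystander: zinc hex bolt, 59 mm long, 22 mm head, past the open end of the fence. Origin: centre of its underside
There are look-alikes about, which are no part of the job. Leave any red look-alike of the second_tube alone.

How it is judged:
By the outcome, as a careful person would: the job done as asked, in the order asked, and still so for the second after the job is handed in, with the robot touching nothing.
It also fails if it takes over 38 s, if anything falls off the work surface, if the arm or the gripper's body presses on something with over 40 N, if the wrist force passes 120 N, or if a joint passes its speed limit or range.

## Robot

A 6-joint arm with a two-finger parallel gripper is mounted at the origin on a cart in front of the work surface, level with it; the furniture and walls round the work are solid. World frame = base frame: x ahead of the robot, y to its left, z up, the work surface at z = 0. Lengths are in m, angles in degrees, forces in N, time in s.
With the tool pointing down it reaches from about 0.275 to 0.75 m from the base axis. Payload 10.2 kg.
Tool frame: the origin (TCP) lies between the finger pads; the fingertips stand 19 mm ahead of it and the grasp point (between the pads) is the TCP; z points along the fingers, y is the line along which they close (so a half turn about z gives the same grasp; the last joint's range is limited). The gripper opens to 85 mm and grips with 20 to 120 N. Pads are 22 mm wide; open, the fingers measure 114 mm over their backs; the gripper's body (76 mm by 85 mm) begins 54 mm behind the grasp point. The pads swing forward as they close: fully open they stand 13 mm farther back than shut.
Start: joints at [50.225, 17.928, 85.812, -0, 76.261, -12.8], TCP at [0.238, 0.468, 0.25] pointing down, gripper open.
Joint ranges: [-168.41, 168.41], [-55.51, 124.54], [10.69, 146.95], [-70.63, 250.63], [1, 178], [-165.06, 165.06]. Speed limits (degrees/s): [136.94, 136.94, 172.46, 180, 180, 180].

## Interface

Orientations are given as a 3x3 rotation matrix whose columns are the frame's x, y, z axes.
In Python, from rig import env gives the robot as it stands.
- The arm moves only by the tool carry_out, never from a script. Its argument "steps" is a list of rows, each an object with "offset": the shift along the tool's x, y, z in mm, a list of three; "delta_rot": the turn, a rotation vector about the tool's x, y, z in rad, a list of three; "jaw": the finger opening in mm, from 0 to 85.4. A call has 1 to 10 rows; each row shifts and turns the commanded pose from where the row before left it, along the tool's axes as they then stand; what a row does not reach is not made up. A row lasts 1/10 s, in which the tool goes at most 50 mm and 8.59 degrees, less where a joint would pass 70% of its speed; a pose out of reach is approached as far as the arm can. A call with a gripper value outside its range is refused whole. The fingers move at their own pace and stop on an object; "grip_force" is the grip in N (left out, the last holds). Time passes only in rows, so rows that do not move let the fingers close. It gives the time, the measured TCP pose, the force, the opening and the grip force at its end, in the units of the state.
- env.get_state(): the state, without advancing time (a new reading comes with each control period).
- env.camera(name): name is "side" or "top" or "wrist"; returns (picture, depth): 384x512x3 uint8, blue, green, red; 384x512 float32, m along the optical axis (not along the pixel's ray), 0 where there is no reading.
- env.calibration(name): a dict with "camera_matrix" (3x3 intrinsics, pixels), "eye" and "attitude" of the camera in the world; the wrist camera has in their place "T_tool_cam" (4x4, takes a point from camera to tool coordinates, whose origin is the TCP and whose axes are the flange's). Camera axes: x right, y down, z forward; pixel columns grow to the right and rows downward; lengths in m; the calibration is good to about 2 mm. A picture is of the moment at which its call begins: read the wrist's pose just before it. calibration takes no time and is no camera call.
- env.sign_off(): hands the job in; it is judged then, once.
The state is a dict: "time": time; "q": joint angles; "qvel": joint speeds; "joint_efforts": joint torques, N m; "ee_pos": TCP position; "eef_rot": TCP orientation; "force": force on the tool from outside, world axes, zero at the start; "torque": the same for the moment, N m; "width": finger opening in m; "finger_force": force on a finger pad.
Only numpy, scipy, OpenCV 4.12 (cv2) and the standard library are available. Lean on these libraries where they do the work, as an engineer would, in place of code of your own. Each camera call takes 0.05 s, during which the arm holds its last target. There are 200 camera calls.

## Working session

There is one attempt and no reset: what is moved stays moved. The work goes in short steps, Python scripts to look and compute and a tool call to move; the robot and the scene stay as the last step left them, time stands still between calls to the robot, and variables do not carry over. Pictures are saved under pics/ and viewed, at most 10 in all, crops included, and the job is handed in when it is done.

Besides the shell and the picture viewer there is one more tool, called after ">>>" as name(argument=value, ...), one argument or row to a line, values as JSON. carry_out: Moves the arm, as the interface text tells. Its arguments: {"type":"object","properties":{"steps":{"type":"array","items":{"type":"object","properties":{"offset":{"type":"array","items":{"type":"number"}},"delta_rot":{"type":"array","items":{"type":"number"}},"jaw":{"type":"number"}}}},"grip_force":{"type":"number"}},"required":["steps"]}

```bash
mkdir -p pics; python3 - <<'E'
from rig import env
import cv2,numpy as np
s=env.get_state();print(s['time'],s['ee_pos'],s['eef_rot'],s['force'])
for n in('top','side'):
    p,d=env.camera(n);cv2.imwrite(f'pics/{n}0.png',p);np.save(f'pics/{n}0.npy',d);print(n,env.calibration(n))
E
```

```text
0.0 [0.23800652 0.46769783 0.24973255] [[-8.91211882e-01  4.53586584e-01 -7.69626268e-04]
 [ 4.53587177e-01  8.91211355e-01 -9.96790414e-04]
 [ 2.33768910e-04 -1.23744407e-03 -9.99999207e-01]] [ 0.78358078 -0.00703237 -0.48258932]
top {'camera_matrix': array([[364.28118964,   0.        , 248.21158738],
       [  0.        , 364.28118964, 193.00315762],
       [  0.        ,   0.        ,   1.        ]]), 'eye': array([ 0.46771297, -0.01933367,  1.0544702 ]), 'attitude': array([[ 0.0263684 , -0.99119867,  0.12973014],
       [-0.99965073, -0.02637463,  0.00167029],
       [ 0.00176599, -0.12972887, -0.99154793]])}
side {'camera_matrix': array([[393.87397957,   0.        , 253.59343562],
       [  0.        , 393.87397957, 193.35618871],
       [  0.        ,   0.        ,   1.        ]]), 'eye': array([ 0.33978935, -0.59905398,  0.64778574]), 'attitude': array([[ 0.90254521, -0.29469084,  0.31395772],
       [-0.43053795, -0.6294819 ,  0.64683044],
       [ 0.0070157 , -0.71896443, -0.69501146]])}
```

View pics/top0.png

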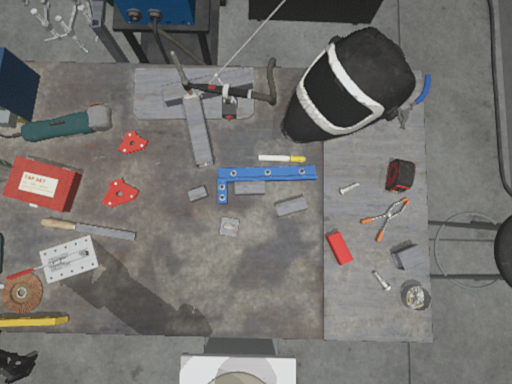

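View pics/side0.png

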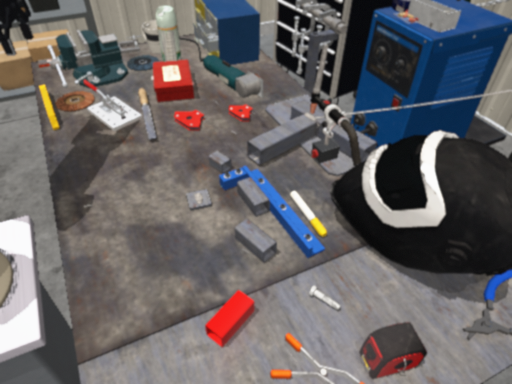

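The top view shows the blue stop at (220–316, 165–203), with its end stop at the left (222,192). The first tube is at (250,187), the second at (290,205), the coupon at (229,226) and the red look-alike at (340,248). I'll measure these next.

```bash
cat > h.py <<'E'
import cv2,numpy as np
from rig import env
def ray(n,uv,z):
    c=env.calibration(n);uv=np.atleast_2d(uv).astype(float)
    r=np.c_[uv,np.ones(len(uv))]@np.linalg.inv(c['camera_matrix']).T@c['attitude'].T
    return c['eye']+r*((z-c['eye'][2])/r[:,2:])
def cloud(n,d):
    c=env.calibration(n);v,u=np.mgrid[:384,:512]
    r=np.stack([u,v,np.ones_like(u)],-1)@np.linalg.inv(c['camera_matrix']).T
    return c['eye']+(r*d[...,None])@c['attitude'].T
def rect(n,mask,z):
    """min-area rectangle of the biggest blob of a mask, on plane z"""
    cs,_=cv2.findContours(mask.astype(np.uint8),cv2.RETR_EXTERNAL,cv2.CHAIN_APPROX_NONE)
    k=max(cs,key=cv2.contourArea)[:,0]
    P=ray(n,k,z)[:,:2]
    (c,s,a)=cv2.minAreaRect((P*1000).astype(np.float32));return np.round(c,1),np.round(s,1),round(a,1)
E
python3 - <<'E'
from h import *
for n,crop in(('top',(150,240,180,340)),('side',(150,265,170,340))):
    p=cv2.imread(f'pics/{n}0.png');d=np.load(f'pics/{n}0.npy');C=cloud(n,d);Z=C[...,2]
    hsv=cv2.cvtColor(p,cv2.COLOR_BGR2HSV)
    blue=(hsv[...,0]>95)&(hsv[...,0]<125)&(hsv[...,1]>120)
    a,b,c,e=crop;m=np.zeros(Z.shape,bool);m[a:b,c:e]=1
    print(n,'table z',np.median(Z[m&~blue]),'top z',np.percentile(Z[m&~blue],[95,98]))
    print('blue all',rect(n,blue&m,0.032))
    t=m&~blue&(hsv[...,1]<110)&(Z>0.028)&(Z<.05)
    nn,l,st,ce=cv2.connectedComponentsWithStats(t.astype(np.uint8))
    for i in range(1,nn):
        if st[i,4]>40: print(st[i],rect(n,l==i,0.038),np.median(Z[l==i]))
    big=cv2.resize(p[a:b,c:e],None,fx=4,fy=4,interpolation=cv2.INTER_CUBIC);cv2.imwrite(f'pics/{n}_c.png',big)
E
```

```text
top table z -0.0007572773492557916 top z [0.03740075 0.05333133]
blue all (array([628.9, -70.3]), array([100.3, 280.8]), 3.5)
[234 180  32  15 421] (array([616.9, -20.9]), array([40.4, 85.8]), 4.3) 0.03679847316410778
[188 186  19  16 174] (array([595.1, 126.2]), array([30.7, 47. ]), 20.6) 0.030864968557933525
[275 196  33  21 409] (array([ 566.3, -139.1]), array([37.9, 85.6]), 17.2) 0.03675351261185167
side table z -0.00013176867476860643 top z [0.03781332 0.04068032]
blue all (array([619.6, -80.7]), array([102.2, 300.9]), 3.4)
[209 151  22  15 162] (array([592.6, 119. ]), array([31.4, 49.7]), 20.4) 0.0314414109546271
[259 150  18   9  85] (array([706.1,  89.6]), array([53.8, 25.6]), 8.8) 0.03624521551155013
[318 150  21   8 113] (array([846.5,  18.2]), array([28. , 51.1]), 65.0) 0.037021667192842944
[237 177  32  31 484] (array([614.6, -24.5]), array([41. , 91.2]), 3.0) 0.037537346665607485
[235 219  42  36 687] (array([ 563.7, -142.4]), array([42.6, 89.6]), 17.2) 0.03757283274248613
```

View pics/top_c.png

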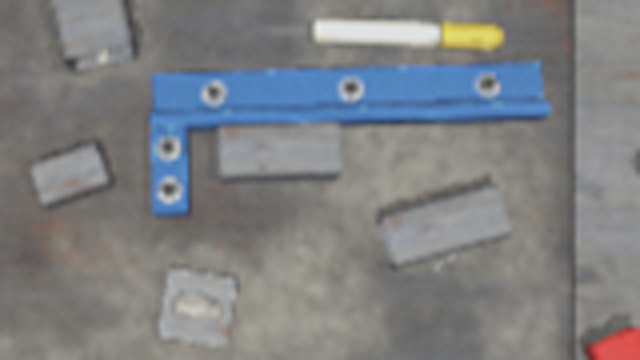

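View pics/side_c.png

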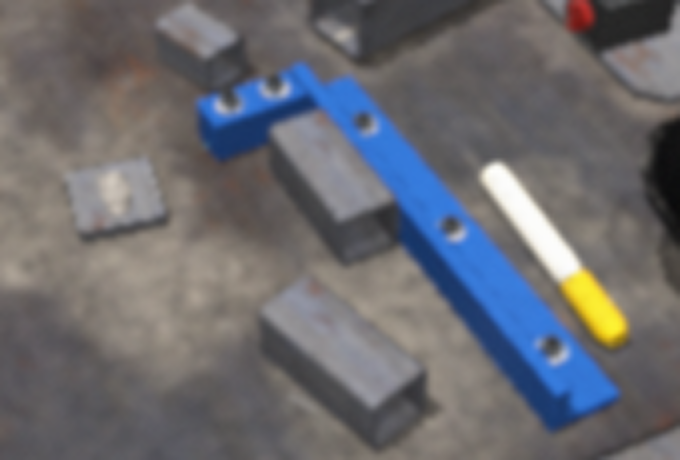

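The crops show the fence's free face running from (188,128) to (550,115) in the top crop. Both tubes lie clear on its near side, and the second tube has open ends. Next I'll fit the stop's frame.

```bash
cat >> h.py <<'E'
def stop_fit(p):
    hsv=cv2.cvtColor(p,cv2.COLOR_BGR2HSV)
    blue=(hsv[...,0]>95)&(hsv[...,0]<125)&(hsv[...,1]>120)
    B=[(u,150+np.flatnonzero(blue[150:200,u])[-1]+.5) for u in range(270,313)]
    F=ray('top',B,0)[:,:2]
    E=[(np.flatnonzero(blue[v,215:234])[-1]+215.5,v) for v in range(186,201)]
    G=ray('top',E,0)[:,:2]
    vx,vy,x0,y0=cv2.fitLine((F*1000).astype(np.float32),cv2.DIST_HUBER,0,.01,.01).ravel()
    if vy>0: vx,vy=-vx,-vy
    psi=np.arctan2(vx,-vy);xs=np.array([np.cos(psi),np.sin(psi)]);ys=np.array([-xs[1],xs[0]])
    G=G*1000;c=np.array([x0,y0]);c=c+ys*(np.median(G@ys)-c@ys)
    return psi,c,xs,ys
E
python3 - <<'E'
from h import *
psi,c,xs,ys=stop_fit(cv2.imread('pics/top0.png'));print(np.degrees(psi),c)
for n,t in(('t1',(616.9,-20.9)),('t2 top',(566.3,-139.1)),('t2 side',(563.7,-142.4))):
    v=np.array(t)-c;print(n,v@xs,v@ys)
E
```

```text
1.5280405 [643.92134711  46.86221542]
t1 -28.81869767266836 -67.01756300510237
t2 top -82.55264663952914 -183.82622225762674
t2 side -85.23972046780904 -187.05571670712303
```

```bash
sed -i 's/blue\[150:200,u\]/blue[150:190,u]/' h.py; python3 - <<'E'
from h import *
p=cv2.imread('pics/top0.png')
psi,c,xs,ys=stop_fit(p);print(np.degrees(psi),c)
hsv=cv2.cvtColor(p,cv2.COLOR_BGR2HSV)
blue=(hsv[...,0]>95)&(hsv[...,0]<125)&(hsv[...,1]>120)
print([150+np.flatnonzero(blue[150:190,u])[-1] for u in range(270,313)])
for n,t in(('t1',(616.9,-20.9)),('t2 top',(566.3,-139.1)),('t2 side',(563.7,-142.4))):
    v=np.array(t)-c;print(n,v@xs,v@ys)
E
```

```text
1.5280405 [643.92134711  46.86221542]
[np.int64(180), np.int64(180), np.int64(179), np.int64(179), np.int64(179), np.int64(180), np.int64(179), np.int64(179), np.int64(179), np.int64(179), np.int64(179), np.int64(179), np.int64(179), np.int64(179), np.int64(179), np.int64(179), np.int64(179), np.int64(179), np.int64(179), np.int64(179), np.int64(179), np.int64(179), np.int64(179), np.int64(179), np.int64(179), np.int64(179), np.int64(179), np.int64(179), np.int64(179), np.int64(179), np.int64(179), np.int64(179), np.int64(179), np.int64(179), np.int64(179), np.int64(179), np.int64(179), np.int64(179), np.int64(178), np.int64(179), np.int64(179), np.int64(178), np.int64(178)]
t1 -28.81869767266836 -67.01756300510237
t2 top -82.55264663952914 -183.82622225762674
t2 side -85.23972046780904 -187.05571670712303
```

```bash
python3 - <<'E'
from h import *
for n in('top',):
    p=cv2.imread('pics/top0.png').astype(float);b=p[...,0]-p[...,2]
    lo=[];hi=[]
    for u in list(range(226,312)):
        col=b[155:195,u];h=.5*np.percentile(col,80)
        i=np.flatnonzero(col>h);
        if len(i)==0: continue
        a,z=i[0],i[-1]
        hi.append((u,155+a-(col[a]-h)/(col[a]-col[a-1])));lo.append((u,155+z+(col[z]-h)/(col[z]-col[z+1])))
    for nm,L,zz,r in(('front',lo,0,(272,312)),('front-by-tube',lo,.032,(238,264)),('rear',hi,.015,(226,312))):
        L=[q for q in L if r[0]<=q[0]<r[1]];P=ray(n,L,zz)*1000
        k=np.polyfit(P[:,1],P[:,0],1);res=P[:,0]-np.polyval(k,P[:,1])
        print(nm,'yaw',-np.degrees(np.arctan(k[0])),'x at y=0,-20,-140',np.polyval(k,[0,-20,-140]).round(1),res.std().round(2))
    print([round(q[1],1) for q in lo])
E
```

```text
Traceback (most recent call last):
IndexError: index 40 is out of bounds for axis 0 with size 40
```

```bash
python3 - <<'E'
from h import *
p=cv2.imread('pics/top0.png').astype(float);b=p[...,0]-p[...,2]
lo=[];hi=[]
for u in range(236,312):
    col=b[155:190,u];h=.5*np.percentile(col,80);i=np.flatnonzero(col>h);a,z=i[0],i[-1]
    if a==0 or z==34: continue
    hi.append((u,155+a-(col[a]-h)/(col[a]-col[a-1])));lo.append((u,155+z+(col[z]-h)/(col[z]-col[z+1])))
for nm,L,zz,r in(('front',lo,0,(272,312)),('front-by-tube',lo,.038,(238,264)),('rear',hi,.015,(236,312))):
    P=ray('top',[q for q in L if r[0]<=q[0]<r[1]],zz)*1000
    k=np.polyfit(P[:,1],P[:,0],1);res=P[:,0]-np.polyval(k,P[:,1])
    print(nm,'yaw',-np.degrees(np.arctan(k[0])),'x at y=0,-20,-140',np.polyval(k,[0,-20,-140]).round(1),res.std().round(2))
print([round(q[1],1) for q in lo])
E
```

```text
front yaw 2.7647198845363348 x at y=0,-20,-140 [641.8 642.7 648.5] 0.47
front-by-tube yaw 2.9597243289550503 x at y=0,-20,-140 [636.  637.  643.2] 0.24
rear yaw 3.241173528021878 x at y=0,-20,-140 [679.1 680.3 687. ] 0.38
[np.float64(180.6), np.float64(180.5), np.float64(180.5), np.float64(180.5), np.float64(180.5), np.float64(180.5), np.float64(180.5), np.float64(180.5), np.float64(180.4), np.float64(180.4), np.float64(180.4), np.float64(180.3), np.float64(180.4), np.float64(180.3), np.float64(180.3), np.float64(180.3), np.float64(180.3), np.float64(180.4), np.float64(180.3), np.float64(180.2), np.float64(180.1), np.float64(180.1), np.float64(180.2), np.float64(180.1), np.float64(179.9), np.float64(179.9), np.float64(179.9), np.float64(179.8), np.float64(180.0), np.float64(180.5), np.float64(180.7), np.float64(180.7), np.float64(180.7), np.float64(180.5), np.float64(180.2), np.float64(180.0), np.float64(180.0), np.float64(179.9), np.float64(179.9), np.float64(179.9), np.float64(179.9), np.float64(179.9), np.float64(179.8), np.float64(179.8), np.float64(179.8), np.float64(179.7), np.float64(179.7), np.float64(179.7), np.float64(179.7), np.float64(179.8), np.float64(179.8), np.float64(179.8), np.float64(179.7), np.float64(179.7), np.float64(179.7), np.float64(179.7), np.float64(179.7), np.float64(179.7), np.float64(179.6), np.float64(179.6), np.float64(179.6), np.float64(179.5), np.float64(179.5), np.float64(179.6), np.float64(179.7), np.float64(179.8), np.float64(179.8), np.float64(179.7), np.float64(179.3), np.float64(179.2), np.float64(179.1), np.float64(179.0), np.float64(179.0), np.float64(179.0), np.float64(179.0), np.float64(179.0)]
```

>>> carry_out(
  steps=[
    {"offset":[-34.4,-28.3,0],"jaw":40},
    {"offset":[-34.4,-28.3,0],"jaw":40},
    {"offset":[-34.4,-28.3,0],"jaw":40},
    {"offset":[-34.4,-28.3,0],"jaw":40},
    {"offset":[-34.4,-28.3,0],"jaw":40},
    {"offset":[-34.4,-28.3,0],"jaw":40},
    {"offset":[-34.4,-28.3,0],"jaw":40},
    {"offset":[-34.4,-28.3,0],"jaw":40},
    {"offset":[-34.4,-28.3,0],"jaw":40},
    {"offset":[-34.4,-28.3,0],"jaw":40},
  ],
  grip_force=20,
)

```text
invalid input
```

>>> carry_out(
  steps=[
    {"offset":[-34.4,-28.3,0],"jaw":40},
    {"offset":[-34.4,-28.3,0],"jaw":40},
    {"offset":[-34.4,-28.3,0],"jaw":40},
    {"offset":[-34.4,-28.3,0],"jaw":40},
    {"offset":[-34.4,-28.3,0],"jaw":40},
    {"offset":[0,0,38],"delta_rot":[0,0,-0.1054],"jaw":40},
    {"offset":[0,0,38],"delta_rot":[0,0,-0.1054],"jaw":40},
    {"offset":[0,0,38],"delta_rot":[0,0,-0.1054],"jaw":40},
    {"offset":[0,0,38],"delta_rot":[0,0,-0.1054],"jaw":40},
    {"offset":[0,0,38],"delta_rot":[0,0,-0.1054],"jaw":40},
  ],
)

```text
invalid input
```

>>> carry_out(
  steps=[
    {"offset":[-34.4,-28.3,0],"delta_rot":[0,0,0],"jaw":40},
    {"offset":[-34.4,-28.3,0],"delta_rot":[0,0,0],"jaw":40},
    {"offset":[-34.4,-28.3,0],"delta_rot":[0,0,0],"jaw":40},
    {"offset":[-34.4,-28.3,0],"delta_rot":[0,0,0],"jaw":40},
    {"offset":[-34.4,-28.3,0],"delta_rot":[0,0,0],"jaw":40},
    {"offset":[-34.4,-28.3,0],"delta_rot":[0,0,0],"jaw":40},
    {"offset":[-34.4,-28.3,0],"delta_rot":[0,0,0],"jaw":40},
    {"offset":[-34.4,-28.3,0],"delta_rot":[0,0,0],"jaw":40},
    {"offset":[-34.4,-28.3,0],"delta_rot":[0,0,0],"jaw":40},
    {"offset":[-34.4,-28.3,0],"delta_rot":[0,0,0],"jaw":40},
  ],
  grip_force=20,
)

```text
time: 1.1
ee_pos: [0.4166, 0.0578, 0.2502]
eef_rot: [[-0.891, 0.454, -0.0], [0.454, 0.891, 0.0], [0.0, 0.0, -1.0]]
force: [0.3, 0.3, -1.1]
width: 0.04
finger_force: 0.0
```

>>> carry_out(
  steps=[
    {"offset":[-34.4,-28.3,0],"delta_rot":[0,0,0],"jaw":40},
    {"offset":[-34.4,-28.3,0],"delta_rot":[0,0,0],"jaw":40},
    {"offset":[-34.4,-28.3,0],"delta_rot":[0,0,0],"jaw":40},
    {"offset":[-34.4,-28.3,0],"delta_rot":[0,0,0],"jaw":40},
    {"offset":[-34.4,-28.3,0],"delta_rot":[0,0,0],"jaw":40},
    {"offset":[0,0,38],"delta_rot":[0,0,-0.1054],"jaw":40},
    {"offset":[0,0,38],"delta_rot":[0,0,-0.1054],"jaw":40},
    {"offset":[0,0,38],"delta_rot":[0,0,-0.1054],"jaw":40},
    {"offset":[0,0,38],"delta_rot":[0,0,-0.1054],"jaw":40},
    {"offset":[0,0,38],"delta_rot":[0,0,-0.1054],"jaw":40},
  ],
)

```text
time: 2.1
ee_pos: [0.5051, -0.1444, 0.0586]
eef_rot: [[-0.998, -0.06, -0.0], [-0.06, 0.998, 0.0], [0.0, 0.0, -1.0]]
force: [0.3, -0.2, -0.1]
width: 0.0402
finger_force: 0.0
```

>>> carry_out(
  steps=[
    {"offset":[0,0,12],"delta_rot":[0,0,0.004],"jaw":40},
    {"offset":[0,0,12],"delta_rot":[0,0,0],"jaw":40},
    {"offset":[-8,0,0],"delta_rot":[0,0,0],"jaw":40},
    {"offset":[-6,0,0],"delta_rot":[0,0,0],"jaw":40},
    {"offset":[-5,0,0],"delta_rot":[0,0,0],"jaw":40},
    {"offset":[-5,0,0],"delta_rot":[0,0,0],"jaw":40},
    {"offset":[-5,0,0],"delta_rot":[0,0,0],"jaw":40},
    {"offset":[-5,0,0],"delta_rot":[0,0,0],"jaw":40},
    {"offset":[-5,0,0],"delta_rot":[0,0,0],"jaw":40},
    {"offset":[-5,0,0],"delta_rot":[0,0,0],"jaw":40},
  ],
)

```text
time: 3.1
ee_pos: [0.5497, -0.1421, 0.0363]
eef_rot: [[-0.999, -0.052, -0.0], [-0.052, 0.999, 0.0], [0.0, 0.0, -1.0]]
force: [-1.4, 1.3, 0.7]
width: 0.04
finger_force: 1.0
```

>>> carry_out(
  steps=[
    {"offset":[-5,0,0],"delta_rot":[0,0,0],"jaw":40},
    {"offset":[-5,0,0],"delta_rot":[0,0,0],"jaw":40},
    {"offset":[-5,0,0],"delta_rot":[0,0,0],"jaw":40},
    {"offset":[-5,0,0],"delta_rot":[0,0,0],"jaw":40},
    {"offset":[-5,0,0],"delta_rot":[0,0,0],"jaw":40},
    {"offset":[-5,0,0],"delta_rot":[0,0,0],"jaw":40},
  ],
)

```text
time: 3.7
ee_pos: [0.5798, -0.1406, 0.0363]
eef_rot: [[-0.999, -0.052, 0.0], [-0.052, 0.999, -0.0], [-0.0, -0.0, -1.0]]
force: [-3.0, -0.0, 0.5]
width: 0.04
finger_force: 1.1
```

```bash
python3 - <<'E'
from h import *
s=env.get_state();print(s['time'],s['ee_pos'],s['force'])
a,_=env.camera('top');b,_=env.camera('side')
f=lambda p,r:cv2.resize(p[r[0]:r[1],r[2]:r[3]],(640,300),interpolation=cv2.INTER_CUBIC)
cv2.imwrite('pics/c1.png',np.vstack([f(a,(150,225,180,340)),f(b,(150,265,150,395))]))
E
```

```text
3.7 [ 0.57978891 -0.14063614  0.0362915 ] [-3.00924299 -0.04381833  0.51073523]
```

View pics/c1.png

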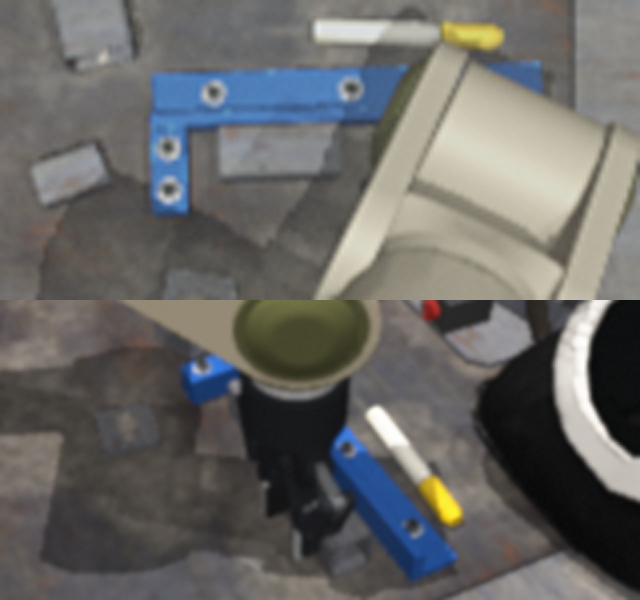

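The first tube is undisturbed. The gripper is pushing the second tube towards the fence; its end shows at (345,555) in the lower crop. I'll continue slowly until the force rises.

>>> carry_out(
  steps=[
    {"offset":[-3,0,0],"delta_rot":[0,0,0],"jaw":40},
    {"offset":[-3,0,0],"delta_rot":[0,0,0],"jaw":40},
    {"offset":[-3,0,0],"delta_rot":[0,0,0],"jaw":40},
    {"offset":[-2,0,0],"delta_rot":[0,0,0],"jaw":40},
  ],
)

```text
time: 4.2
ee_pos: [0.5906, -0.1401, 0.0363]
eef_rot: [[-0.999, -0.052, 0.0], [-0.052, 0.999, 0.0], [-0.0, 0.0, -1.0]]
force: [-2.9, -0.2, 1.1]
width: 0.0401
finger_force: 1.1
```

>>> carry_out(
  steps=[
    {"offset":[-1,0,0],"delta_rot":[0,0,0],"jaw":40},
    {"offset":[-1,0,0],"delta_rot":[0,0,0],"jaw":40},
    {"offset":[-1,0,0],"delta_rot":[0,0,0],"jaw":40},
  ],
)

```text
time: 4.5
ee_pos: [0.5934, -0.1399, 0.0363]
eef_rot: [[-0.999, -0.052, -0.0], [-0.052, 0.999, -0.0], [0.0, -0.0, -1.0]]
force: [-2.4, 0.2, 0.7]
width: 0.0399
finger_force: 1.1
```

>>> carry_out(
  steps=[
    {"offset":[-1,0,0],"delta_rot":[0,0,0],"jaw":40},
    {"offset":[-1,0,0],"delta_rot":[0,0,0],"jaw":40},
    {"offset":[-1,0,0],"delta_rot":[0,0,0],"jaw":40},
  ],
)

```text
time: 4.8
ee_pos: [0.5964, -0.1397, 0.0363]
eef_rot: [[-0.999, -0.052, -0.0], [-0.052, 0.999, -0.0], [0.0, 0.0, -1.0]]
force: [-2.3, -0.4, 0.3]
width: 0.0405
finger_force: 1.1
```

>>> carry_out(
  steps=[
    {"offset":[-1,0,0],"delta_rot":[0,0,0],"jaw":40},
    {"offset":[-1,0,0],"delta_rot":[0,0,0],"jaw":40},
  ],
)

```text
time: 5.0
ee_pos: [0.5967, -0.1398, 0.0362]
eef_rot: [[-0.999, -0.053, -0.005], [-0.053, 0.999, 0.0], [0.005, 0.001, -1.0]]
force: [-17.2, -2.8, 10.0]
width: 0.0399
finger_force: 8.6
```

Firm contact against the fence at 17 N. I'll back off, lift, shut the fingers and go round to the tube's rear end.

>>> carry_out(
  steps=[
    {"offset":[3,0,0],"delta_rot":[0,0,0],"jaw":40},
    {"offset":[12,0,0],"delta_rot":[0,0,0],"jaw":40},
    {"offset":[0,0,-30],"delta_rot":[0,0,0],"jaw":40},
    {"offset":[0,0,-30],"delta_rot":[0,0,0],"jaw":20},
    {"offset":[-14,-28,0],"delta_rot":[0,0,0],"jaw":0},
    {"offset":[-15,-28,0],"delta_rot":[0,0,0],"jaw":0},
    {"offset":[-15,-28,0],"delta_rot":[0,0,0],"jaw":0},
  ],
)

```text
time: 5.7
ee_pos: [0.6327, -0.2229, 0.0969]
eef_rot: [[-0.999, -0.052, 0.002], [-0.052, 0.999, -0.001], [-0.002, -0.001, -1.0]]
force: [-0.2, -0.3, -0.5]
width: -0.0001
finger_force: 0.0
```

```bash
python3 - <<'E'
from h import *
s=env.get_state();print(s['time'],s['ee_pos'],s['force'],s['width'])
a,_=env.camera('top');b,_=env.camera('side')
f=lambda p,r:cv2.resize(p[r[0]:r[1],r[2]:r[3]],(640,300),interpolation=cv2.INTER_CUBIC)
cv2.imwrite('pics/c2.png',np.vstack([f(a,(150,225,180,340)),f(b,(150,265,150,395))]))
E
```

```text
5.7 [ 0.6326744  -0.22293448  0.09685675] [-0.17521933 -0.30318889 -0.48786025] -6.157561555216117e-05
```

View pics/c2.png

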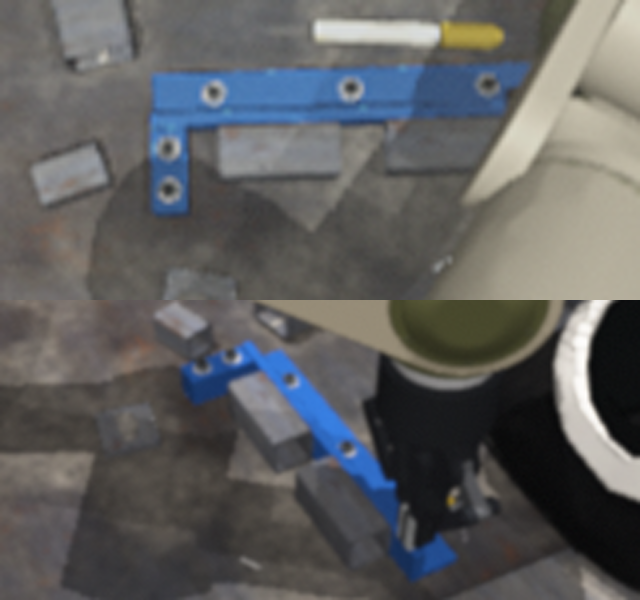

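The second tube now lies flush along the fence (388–509 in the top crop), with about 34 mm to the first tube. Next I'll descend behind its end and slide it.

>>> carry_out(
  steps=[
    {"offset":[1.5,0,30],"delta_rot":[0,0,0],"jaw":0},
    {"offset":[0,0,25],"delta_rot":[0,0,0],"jaw":0},
    {"offset":[0,0,5],"delta_rot":[0,0,0],"jaw":0},
    {"offset":[0,6,0],"delta_rot":[0,0,0],"jaw":0},
    {"offset":[0,6,0],"delta_rot":[0,0,0],"jaw":0},
    {"offset":[0,4,0],"delta_rot":[0,0,0],"jaw":0},
    {"offset":[0,4,0],"delta_rot":[0,0,0],"jaw":0},
    {"offset":[0,4,0],"delta_rot":[0,0,0],"jaw":0},
    {"offset":[0,4,0],"delta_rot":[0,0,0],"jaw":0},
    {"offset":[0,4,0],"delta_rot":[0,0,0],"jaw":0},
  ],
)

```text
time: 6.8
ee_pos: [0.6287, -0.1903, 0.0367]
eef_rot: [[-0.999, -0.052, 0.001], [-0.052, 0.999, -0.001], [-0.001, -0.001, -1.0]]
force: [-0.8, -3.2, 1.8]
width: -0.0001
finger_force: 1.4
```

>>> carry_out(
  steps=[
    {"offset":[0,4,0],"delta_rot":[0,0,0],"jaw":0},
    {"offset":[0,4,0],"delta_rot":[0,0,0],"jaw":0},
    {"offset":[0,4,0],"delta_rot":[0,0,0],"jaw":0},
    {"offset":[0,4,0],"delta_rot":[0,0,0],"jaw":0},
  ],
)

```text
time: 7.2
ee_pos: [0.6278, -0.1741, 0.0366]
eef_rot: [[-0.999, -0.052, 0.001], [-0.052, 0.999, -0.0], [-0.001, -0.0, -1.0]]
force: [0.1, -3.2, 2.6]
width: -0.0002
finger_force: 1.9
```

>>> carry_out(
  steps=[
    {"offset":[0,3,0],"delta_rot":[0,0,0],"jaw":0},
    {"offset":[0,3,0],"delta_rot":[0,0,0],"jaw":0},
    {"offset":[0,3,0],"delta_rot":[0,0,0],"jaw":0},
    {"offset":[0,3,0],"delta_rot":[0,0,0],"jaw":0},
    {"offset":[0,3,0],"delta_rot":[0,0,0],"jaw":0},
    {"offset":[0,3,0],"delta_rot":[0,0,0],"jaw":0},
  ],
)

```text
time: 7.8
ee_pos: [0.6268, -0.1563, 0.0363]
eef_rot: [[-0.999, -0.052, 0.0], [-0.052, 0.999, -0.001], [-0.0, -0.001, -1.0]]
force: [0.8, -4.6, 3.0]
width: -0.0
finger_force: 2.7
```

```bash
python3 - <<'E'
from h import *
s=env.get_state();print(s['time'],s['ee_pos'],s['force'],s['torque'])
a,_=env.camera('top');b,_=env.camera('side')
f=lambda p,r:cv2.resize(p[r[0]:r[1],r[2]:r[3]],(640,300),interpolation=cv2.INTER_CUBIC)
cv2.imwrite('pics/c3.png',np.vstack([f(a,(150,225,180,340)),f(b,(150,265,150,395))]))
E
```

```text
7.8 [ 0.62675433 -0.15626805  0.03632824] [ 0.76750227 -4.58502971  2.99895242] [-0.79022661 -0.04977129 -0.04168545]
```

View pics/c3.png

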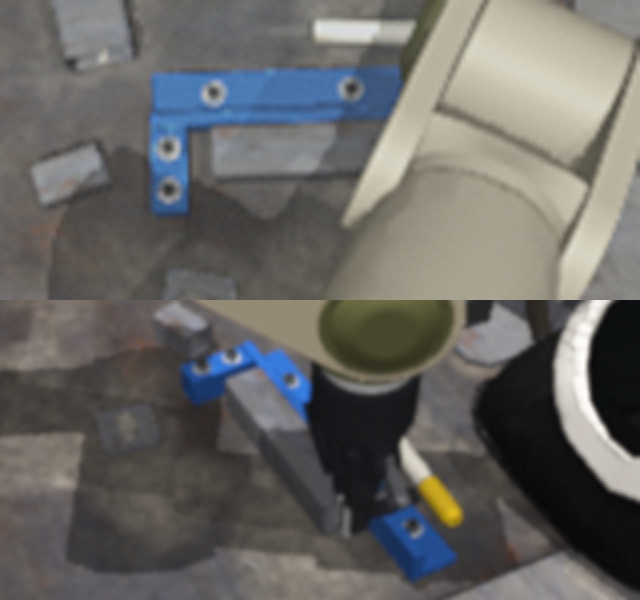

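The tubes have butted and stay flat and in line, and the first has begun to move (its end is at 211 in the top crop). About 15 mm remains.

>>> carry_out(
  steps=[
    {"offset":[0,3,0],"delta_rot":[0,0,0],"jaw":0},
    {"offset":[0,3,0],"delta_rot":[0,0,0],"jaw":0},
    {"offset":[0,2,0],"delta_rot":[0,0,0],"jaw":0},
    {"offset":[0,2,0],"delta_rot":[0,0,0],"jaw":0},
  ],
)

```text
time: 8.3
ee_pos: [0.6262, -0.1464, 0.0363]
eef_rot: [[-0.999, -0.052, 0.0], [-0.052, 0.999, -0.0], [-0.0, -0.0, -1.0]]
force: [-0.4, -5.8, 2.5]
width: 0.0003
finger_force: 2.6
```

>>> carry_out(
  steps=[
    {"offset":[0,1,0],"delta_rot":[0,0,0],"jaw":0},
    {"offset":[0,1,0],"delta_rot":[0,0,0],"jaw":0},
  ],
)

```text
time: 8.5
ee_pos: [0.6261, -0.1444, 0.0363]
eef_rot: [[-0.999, -0.052, 0.0], [-0.052, 0.999, -0.0], [-0.0, -0.0, -1.0]]
force: [0.7, -5.8, 3.1]
width: -0.0002
finger_force: 2.6
```

>>> carry_out(
  steps=[
    {"offset":[0,1,0],"delta_rot":[0,0,0],"jaw":0},
    {"offset":[0,1,0],"delta_rot":[0,0,0],"jaw":0},
  ],
)

```text
time: 8.7
ee_pos: [0.626, -0.1424, 0.0363]
eef_rot: [[-0.999, -0.052, -0.0], [-0.052, 0.999, -0.0], [0.0, -0.0, -1.0]]
force: [-0.1, -5.0, 2.2]
width: -0.0001
finger_force: 2.6
```

>>> carry_out(
  steps=[
    {"offset":[0,1,0],"delta_rot":[0,0,0],"jaw":0},
    {"offset":[0,1,0],"delta_rot":[0,0,0],"jaw":0},
  ],
)

```text
time: 8.9
ee_pos: [0.6259, -0.1404, 0.0363]
eef_rot: [[-0.999, -0.052, 0.0], [-0.052, 0.999, -0.0], [-0.0, -0.0, -1.0]]
force: [0.0, -5.3, 2.2]
width: -0.0002
finger_force: 2.6
```

>>> carry_out(
  steps=[
    {"offset":[0,1,0],"delta_rot":[0,0,0],"jaw":0},
    {"offset":[0,1,0],"delta_rot":[0,0,0],"jaw":0},
  ],
)

```text
time: 9.1
ee_pos: [0.6258, -0.1384, 0.0363]
eef_rot: [[-0.999, -0.052, -0.0], [-0.052, 0.999, -0.0], [0.0, -0.0, -1.0]]
force: [-0.0, -5.9, 2.2]
width: -0.0
finger_force: 2.6
```

>>> carry_out(
  steps=[
    {"offset":[0,1,0],"delta_rot":[0,0,0],"jaw":0},
    {"offset":[0,1,0],"delta_rot":[0,0,0],"jaw":0},
  ],
)

```text
time: 9.3
ee_pos: [0.6258, -0.1371, 0.0364]
eef_rot: [[-0.999, -0.052, 0.0], [-0.052, 0.999, -0.002], [-0.0, -0.002, -1.0]]
force: [0.4, -11.9, 1.1]
width: 0.0
finger_force: 5.9
```

>>> carry_out(
  steps=[
    {"offset":[0,0.6,0],"delta_rot":[0,0,0],"jaw":0},
    {"offset":[0,0,0],"delta_rot":[0,0,0],"jaw":0},
  ],
)

```text
time: 9.5
ee_pos: [0.6258, -0.1371, 0.0364]
eef_rot: [[-0.999, -0.052, 0.001], [-0.052, 0.999, -0.002], [-0.001, -0.002, -1.0]]
force: [0.6, -11.6, 0.9]
width: 0.0002
finger_force: 5.7
```

>>> carry_out(
  steps=[
    {"offset":[0,-2,0],"delta_rot":[0,0,0],"jaw":0},
    {"offset":[0,-10,0],"delta_rot":[0,0,0],"jaw":0},
    {"offset":[0,-15,0],"delta_rot":[0,0,0],"jaw":0},
    {"offset":[0,0,-40],"delta_rot":[0,0,0],"jaw":0},
    {"offset":[0,0,-40],"delta_rot":[0,0,0],"jaw":0},
    {"offset":[0,-40,-20],"delta_rot":[0,0,0],"jaw":0},
    {"offset":[20,-40,0],"delta_rot":[0,0,0],"jaw":0},
    {"offset":[40,-20,0],"delta_rot":[0,0,0],"jaw":0},
    {"offset":[45,0,0],"delta_rot":[0,0,0],"jaw":0},
    {"offset":[45,0,0],"delta_rot":[0,0,0],"jaw":0},
  ],
)

```text
time: 10.5
ee_pos: [0.4804, -0.2712, 0.1358]
eef_rot: [[-0.999, -0.051, -0.001], [-0.051, 0.999, 0.001], [0.0, 0.001, -1.0]]
force: [0.2, -0.9, 0.0]
width: 0.0
finger_force: 0.0
```

```bash
python3 - <<'E'
from h import *
s=env.get_state();print(s['time'],s['ee_pos'],s['force'])
a,da=env.camera('top');b,db=env.camera('side')
f=lambda p,r:cv2.resize(p[r[0]:r[1],r[2]:r[3]],(640,300),interpolation=cv2.INTER_CUBIC)
cv2.imwrite('pics/c4.png',np.vstack([f(a,(150,225,180,340)),f(b,(150,265,150,395))]))
Z=cloud('top',da)[...,2];m=(Z>.034)&(Z<.045);m[:180]=0;m[215:]=0;m[:,:228]=0;m[:,320:]=0
print(rect('top',m,.038))
E
```

```text
10.5 [ 0.48035862 -0.27124267  0.13576993] [ 0.19761328 -0.87773887  0.0232081 ]
(array([618.5, -42. ]), array([ 39.9, 164. ]), 1.5)
```

View pics/c4.png

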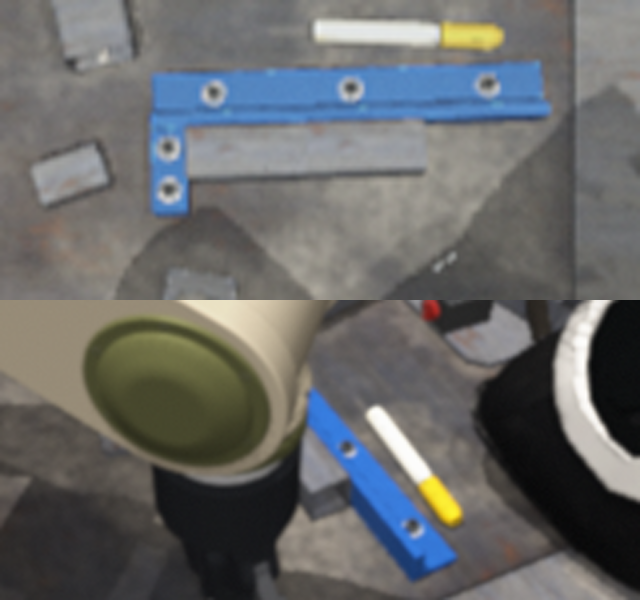

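The tubes form one line hard on the end stop, with no visible gaps. I'll do one numeric check that the outer edge is straight and parallel to the fence.

```bash
python3 - <<'E'
from h import *
a,_=env.camera('top');p=a.astype(float);g=cv2.GaussianBlur(p,(3,1),0);b=g[...,0]-g[...,2];y=g.mean(2)
E1=[];E2=[]
for u in range(231,285):
    col=b[170:188,u];h=.5*col[:8].max();z=np.flatnonzero(col>h)[-1];E1.append((u,170+z+(col[z]-h)/(col[z]-col[z+1])))
    gr=np.diff(y[188:200,u]);k=gr[:9].argmin();k=min(max(k,1),9)
    w=-gr[k-1:k+2];w=np.clip(w,0,None);E2.append((u,188.5+(w*[k-1,k,k+1]).sum()/w.sum()))
for nm,L in(('fence/tube',E1),('outer edge',E2)):
    P=ray('top',L,.038)*1000
    for r in(slice(0,30),slice(32,None),slice(None)):
        k=np.polyfit(P[r,1],P[r,0],1);q=P[r,0]-np.polyval(k,P[r,1]);print(nm,'yaw %.2f x(-35) %.1f std %.2f'%(-np.degrees(np.arctan(k[0])),np.polyval(k,-35),q.std()))
d=np.array(ray('top',E1,.038)-ray('top',E2,.038))[:,0]*1000;print(d.round(1))
E
```

```text
fence/tube yaw 3.30 x(-35) 638.0 std 0.31
fence/tube yaw 2.87 x(-35) 638.8 std 0.12
fence/tube yaw 3.49 x(-35) 638.2 std 0.29
outer edge yaw 3.68 x(-35) 601.9 std 0.33
outer edge yaw 3.28 x(-35) 602.6 std 0.13
outer edge yaw 3.87 x(-35) 602.0 std 0.31
[36.4 36.4 36.5 36.7 36.8 36.8 36.8 36.5 36.1 36.1 36.  36.  36.  36.1
 36.3 36.3 36.2 36.2 36.2 36.2 36.2 36.2 36.2 36.3 35.9 35.9 36.1 36.2
 36.2 36.2 36.1 35.8 35.9 35.9 35.9 35.9 35.9 35.8 35.9 35.9 36.  36.2
 36.1 35.6 35.6 35.6 35.5 35.5 35.5 35.4 35.7 35.9 35.8 35.4]
```

```bash
python3 -c "
from rig import env
print(env.sign_off())"
```

```text
the job is handed in; nothing more can be done
None
```

I handed the job in at about 10.7 s: the second tube lies along the fence, butted to the first, which is hard on the end stop; in the images the tubes line up with the fence to under 1 mm, and I saw nothing else moved.

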